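# Change the bars in the inspection fixture with the isolator off

## Task

Change the work in the blue inspection fixture: first throw its isolator lever fully over to off and leave it off for as long as bars are being moved. Take every black bar out of the fixture and stand it upright in the yellow tray, and stand every silver bar upright in a fixture slot of its own, fully home (either end up). Then throw the lever fully back to on, and leave the steel weight where it is.

Things in the scene. Friction and masses are not known exactly. Their poses are not given: they have to be found in the camera images.
- silver1: One of up to four loose silver aluminium bars, square section 26 x 26 mm, 96 mm long, 200 g, with dark bores in its sides; both ends are alike. It starts lying on the bench. Origin at its centre, x along its length. Some may be absent.
- silver2: One of up to four loose silver aluminium bars, square section 26 x 26 mm, 96 mm long, 200 g, with dark bores in its sides; both ends are alike. It starts lying on the bench. Origin at its centre, x along its length. Some may be absent.
- silver3: One of up to four loose silver aluminium bars, square section 26 x 26 mm, 96 mm long, 200 g, with dark bores in its sides; both ends are alike. It starts lying on the bench. Origin at its centre, x along its length. Some may be absent.
- silver4: One of up to four loose silver aluminium bars, square section 26 x 26 mm, 96 mm long, 200 g, with dark bores in its sides; both ends are alike. It starts lying on the bench. Origin at its centre, x along its length. Some may be absent.
- black1: One of up to four loose black bars (inspected already), square section 26 x 26 mm, 96 mm long, 200 g, with brass bores in its sides. It starts standing in a slot of the fixture. Origin at its centre, z along its length (up at the start). Some may be absent.
- black2: One of up to four loose black bars (inspected already), square section 26 x 26 mm, 96 mm long, 200 g, with brass bores in its sides. It starts standing in a slot of the fixture. Origin at its centre, z along its length (up at the start). Some may be absent.
- black3: One of up to four loose black bars (inspected already), square section 26 x 26 mm, 96 mm long, 200 g, with brass bores in its sides. It starts standing in a slot of the fixture. Origin at its centre, z along its length (up at the start). Some may be absent.
- black4: One of up to four loose black bars (inspected already), square section 26 x 26 mm, 96 mm long, 200 g, with brass bores in its sides. It starts standing in a slot of the fixture. Origin at its centre, z along its length (up at the start). Some may be absent.
- fixture: Fixed blue plastic block, 290 (x) x 70 (y) x 50 mm high, with four square slots in a row along its x, 76 mm apart. Origin under its centre, z up.
- slot1 (a point): Centre of the mouth of slot 1, level with the fixture's top (50 mm above the bench), axes parallel to the fixture's. The slot is a square well, 32 x 32 mm with 3 mm chamfers and 34 mm deep; a bar standing home in it has its centre 14 mm above this point.
- slot2 (a point): Centre of the mouth of slot 2, level with the fixture's top (50 mm above the bench), axes parallel to the fixture's. The slot is a square well, 32 x 32 mm with 3 mm chamfers and 34 mm deep; a bar standing home in it has its centre 14 mm above this point.
- slot3 (a point): Centre of the mouth of slot 3, level with the fixture's top (50 mm above the bench), axes parallel to the fixture's. The slot is a square well, 32 x 32 mm with 3 mm chamfers and 34 mm deep; a bar standing home in it has its centre 14 mm above this point.
- slot4 (a point): Centre of the mouth of slot 4, level with the fixture's top (50 mm above the bench), axes parallel to the fixture's. The slot is a square well, 32 x 32 mm with 3 mm chamfers and 34 mm deep; a bar standing home in it has its centre 14 mm above this point.
- tray: Fixed open yellow tray, 120 (x) x 200 (y) x 25 mm high outside, walls 4 mm, floor 4 mm thick. Origin under its centre.
- isolator (a joint): Isolator lever on a grey block 70 x 50 x 25 mm with a yellow rim, with a red ball on a steel stick, hinged at isolator_hinge. 0 = fully off (leans towards the white dots), 1.2 rad = fully on (leans towards the green dots); upright at 0.6. It starts on, and it stays where it is left.
- isolator_tip (a point): Centre of the red ball (26 mm across), 100 mm from the hinge axis. Its y axis is the direction of the hinge axis; x and z turn with the lever.
- isolator_hinge (a point): Middle of the hinge axis, 22 mm above the bench, fixed. Its x axis is level and points from the off side to the on side, y along the hinge axis, z up.
- weight: Bystander: a dark steel weight, 48 mm across, 56 mm high, standing loose on the bench. Origin under its centre.
Not all that is in view belongs to the job. What is shaped like the silver4 but purple, red or turquoise is not meant.

How it is judged:
On the way, in this order (a step that is already met when the one before it is completed fails the run):
1. the isolator is thrown to off (value of joint isolator below 0.15 rad), for 0.2 s.
2. with the isolator off, every black bar stands in the tray and every silver bar stands home in a slot (value of joint isolator below 0.15 rad and ((horizontal distance between silver1 and slot1 below 0.01 m and z of silver1 in the frame of slot1 between 0.008 and 0.02 m) or (horizontal distance between silver1 and slot2 below 0.01 m and z of silver1 in the frame of slot2 between 0.008 and 0.02 m) or (horizontal distance between silver1 and slot3 below 0.01 m and z of silver1 in the frame of slot3 between 0.008 and 0.02 m) or (horizontal distance between silver1 and slot4 below 0.01 m and z of silver1 in the frame of slot4 between 0.008 and 0.02 m)) and angle between the x axis of each of silver1, silver2, silver3, silver4 and the z axis of fixture, either way round below 0.12 rad and linear speed of each of silver1, silver2, silver3, silver4, black1, black2, black3, black4 below 0.02 m/s and ((horizontal distance between silver2 and slot1 below 0.01 m and z of silver2 in the frame of slot1 between 0.008 and 0.02 m) or (horizontal distance between silver2 and slot2 below 0.01 m and z of silver2 in the frame of slot2 between 0.008 and 0.02 m) or (horizontal distance between silver2 and slot3 below 0.01 m and z of silver2 in the frame of slot3 between 0.008 and 0.02 m) or (horizontal distance between silver2 and slot4 below 0.01 m and z of silver2 in the frame of slot4 between 0.008 and 0.02 m)) and ((horizontal distance between silver3 and slot1 below 0.01 m and z of silver3 in the frame of slot1 between 0.008 and 0.02 m) or (horizontal distance between silver3 and slot2 below 0.01 m and z of silver3 in the frame of slot2 between 0.008 and 0.02 m) or (horizontal distance between silver3 and slot3 below 0.01 m and z of silver3 in the frame of slot3 between 0.008 and 0.02 m) or (horizontal distance between silver3 and slot4 below 0.01 m and z of silver3 in the frame of slot4 between 0.008 and 0.02 m)) and ((horizontal distance between silver4 and slot1 below 0.01 m and z of silver4 in the frame of slot1 between 0.008 and 0.02 m) or (horizontal distance between silver4 and slot2 below 0.01 m and z of silver4 in the frame of slot2 between 0.008 and 0.02 m) or (horizontal distance between silver4 and slot3 below 0.01 m and z of silver4 in the frame of slot3 between 0.008 and 0.02 m) or (horizontal distance between silver4 and slot4 below 0.01 m and z of silver4 in the frame of slot4 between 0.008 and 0.02 m)) and x of black1 in the frame of tray between -0.05 and 0.05 m and y of black1 in the frame of tray between -0.09 and 0.09 m and z of each of black1, black2, black3, black4 in the frame of tray below 0.06 m and angle between the z axis of each of black1, black2, black3, black4 and the z axis of tray, either way round below 0.12 rad and x of black2 in the frame of tray between -0.05 and 0.05 m and y of black2 in the frame of tray between -0.09 and 0.09 m and x of black3 in the frame of tray between -0.05 and 0.05 m and y of black3 in the frame of tray between -0.09 and 0.09 m and x of black4 in the frame of tray between -0.05 and 0.05 m and y of black4 in the frame of tray between -0.09 and 0.09 m), for 0.2 s.
3. the isolator is thrown back to on (value of joint isolator above 1.05 rad), for 0.2 s.
At the end, for the whole second after the job is handed in: The isolator is on (above 1.05 rad). Every silver bar stands within 0.12 rad of upright in a slot, its centre within 10 mm of the slot's axis and 8 to 20 mm above its mouth; every black bar stands within 0.12 rad of upright on the tray's floor, between its walls; all are at rest (value of joint isolator above 1.05 rad and ((horizontal distance between silver1 and slot1 below 0.01 m and z of silver1 in the frame of slot1 between 0.008 and 0.02 m) or (horizontal distance between silver1 and slot2 below 0.01 m and z of silver1 in the frame of slot2 between 0.008 and 0.02 m) or (horizontal distance between silver1 and slot3 below 0.01 m and z of silver1 in the frame of slot3 between 0.008 and 0.02 m) or (horizontal distance between silver1 and slot4 below 0.01 m and z of silver1 in the frame of slot4 between 0.008 and 0.02 m)) and angle between the x axis of each of silver1, silver2, silver3, silver4 and the z axis of fixture, either way round below 0.12 rad and linear speed of each of silver1, silver2, silver3, silver4, black1, black2, black3, black4 below 0.02 m/s and ((horizontal distance between silver2 and slot1 below 0.01 m and z of silver2 in the frame of slot1 between 0.008 and 0.02 m) or (horizontal distance between silver2 and slot2 below 0.01 m and z of silver2 in the frame of slot2 between 0.008 and 0.02 m) or (horizontal distance between silver2 and slot3 below 0.01 m and z of silver2 in the frame of slot3 between 0.008 and 0.02 m) or (horizontal distance between silver2 and slot4 below 0.01 m and z of silver2 in the frame of slot4 between 0.008 and 0.02 m)) and ((horizontal distance between silver3 and slot1 below 0.01 m and z of silver3 in the frame of slot1 between 0.008 and 0.02 m) or (horizontal distance between silver3 and slot2 below 0.01 m and z of silver3 in the frame of slot2 between 0.008 and 0.02 m) or (horizontal distance between silver3 and slot3 below 0.01 m and z of silver3 in the frame of slot3 between 0.008 and 0.02 m) or (horizontal distance between silver3 and slot4 below 0.01 m and z of silver3 in the frame of slot4 between 0.008 and 0.02 m)) and ((horizontal distance between silver4 and slot1 below 0.01 m and z of silver4 in the frame of slot1 between 0.008 and 0.02 m) or (horizontal distance between silver4 and slot2 below 0.01 m and z of silver4 in the frame of slot2 between 0.008 and 0.02 m) or (horizontal distance between silver4 and slot3 below 0.01 m and z of silver4 in the frame of slot3 between 0.008 and 0.02 m) or (horizontal distance between silver4 and slot4 below 0.01 m and z of silver4 in the frame of slot4 between 0.008 and 0.02 m)) and x of black1 in the frame of tray between -0.05 and 0.05 m and y of black1 in the frame of tray between -0.09 and 0.09 m and z of each of black1, black2, black3, black4 in the frame of tray below 0.06 m and angle between the z axis of each of black1, black2, black3, black4 and the z axis of tray, either way round below 0.12 rad and x of black2 in the frame of tray between -0.05 and 0.05 m and y of black2 in the frame of tray between -0.09 and 0.09 m and x of black3 in the frame of tray between -0.05 and 0.05 m and y of black3 in the frame of tray between -0.09 and 0.09 m and x of black4 in the frame of tray between -0.05 and 0.05 m and y of black4 in the frame of tray between -0.09 and 0.09 m); the robot touches nothing.
It fails at once if a bar is lifted (its centre more than 150 mm up) while the isolator is not off (above 0.4 rad) (value of joint isolator above 0.4 rad and height (world z) of any of silver1, silver2, silver3, silver4, black1, black2, black3, black4 above 0.15 m).
It fails at once if the steel weight is shifted by more than 60 mm (distance of weight from where it was at the start of the episode above 0.06 m).
Of silver1, silver2, silver3, silver4 only 3 to 4 are there at a start; the rules pass over those that are not, and their reading is None.
Of black1, black2, black3, black4 only 2 to 3 are there at a start; the rules pass over those that are not, and their reading is None.
At some moment in a run one of silver1, silver2, silver3, silver4 may be knocked a few centimetres aside while the robot is not near it.
Once in a run the grip may slacken for a moment while it holds something.
It also fails if it takes over 210 s, if anything falls off the work surface, if the arm or the gripper's body presses on something with over 40 N, if the wrist force passes 120 N, or if a joint passes its speed limit or range.

## Robot

A 7-joint arm with a two-finger parallel gripper is mounted at the origin on the work surface. World frame = base frame: x ahead of the robot, y to its left, z up, the work surface at z = 0. Lengths are in m, angles in rad, forces in N, time in s.
With the tool pointing down it reaches from about 0.35 to 0.9 m from the base axis. Payload 19.9 kg.
Tool frame: the origin (TCP) lies between the finger pads; the fingertips stand 19 mm ahead of it and the grasp point (between the pads) is the TCP; z points along the fingers, y is the direction in which the jaws open and shut (so a half turn about z gives the same grasp; the last joint's range is limited). The gripper opens to 94 mm and grips with 3 to 60 N. Pads are 16 mm wide; open, the fingers measure 119 mm over their backs; the gripper's body (75 mm by 177 mm) begins 78 mm behind the grasp point.
Start: joints at [-1.27, 0.417, -0.01, 1.614, 0.005, 1.111, -0.053], TCP at [0.21, 0.589, 0.224] pointing down, gripper open.
Joint ranges: [-2.81, 2.81], [-0.39, 2.02], [-1.27, 1.25], [0.06, 2.57], [-1.19, 4.33], [0.19, 2], [-2.82, 2.82]. Speed limits (rad/s): [1.89, 1.89, 2.39, 2.39, 3.01, 3.01, 3.01].

## Interface

Orientations are given as a 3x3 rotation matrix whose columns are the frame's x, y, z axes.
In Python, from rig import robot gives the robot as it stands. Calls block until the motion is done:
- robot.move_ptp(position, orientation): joint-space move of the TCP to a pose.
- robot.move_linear(position, velocity=0.15, frame=None, threshold=None): straight line of the TCP; frame=None keeps the orientation; velocity is the mean speed in m/s. With threshold (N) it stops when the force on the tool has changed by that much, and returns True; else False.
- robot.goto_joints(angles): joint-space move.
- robot.gripper_to(opening): finger opening in m; the grip force is fixed at half the most; returns when the fingers have stopped.
- robot.pause(seconds).
- robot.ik(position, orientation): joint angles nearest the present ones, or None.
- robot.get_state(): the state.
- robot.grab_frame(name): name is "side" or "top" or "wrist"; returns the picture (384x512x3 uint8, red, green, blue); there is no depth.
- robot.camera_info(name): a dict with "fx", "fy", "cx", "cy" (pixels), "rvec" (rotation vector, rad) and "tvec" (3), from world to camera coordinates, as OpenCV has them. Camera axes: x right, y down, z forward; pixel columns grow to the right and rows downward; lengths in m; the calibration is good to about 2 mm. A picture is of the moment at which its call begins: read the wrist's pose just before it. camera_info takes no time and is no camera call; for the wrist camera it gives the pose at the moment of the call.
A pose or a line that the arm cannot do raises robot.PlanningError and nothing moves.
- robot.sign_off(): hands the job in, once; it reports no verdict.
The state is a dict: "time": time; "qpos": joint angles; "joint_vel": joint speeds; "effort": joint torques, N m; "ee_pos": TCP position; "tool_rot": TCP orientation; "force": force on the tool from outside, world axes, zero at the start; "moment": the same for the moment, N m; "opening": finger opening in m.
Only numpy, scipy, OpenCV 4.12 (cv2) and the standard library are available. Lean on these libraries where they do the work, as an engineer would, in place of code of your own. Each camera call takes 0.05 s, during which the arm holds its last target.

## Working session

There is one attempt and no reset: what is moved stays moved. The work goes in short steps, each a Python script; the robot and the scene stay as the last script left them, time stands still between calls to the robot, and variables do not carry over. Pictures are saved under pics/ and viewed, and the job is handed in when it is done.

```bash
mkdir -p pics; ls; python3 - <<'E'
from rig import robot
import cv2
for n in ["side","top","wrist"]:
    im=robot.grab_frame(n); cv2.imwrite(f"pics/a_{n}.png",im[:,:,::-1])
    print(n,robot.camera_info(n))
s=robot.get_state(); print(s)
E
```

```text
pics
side {'fx': 469.7342249632801, 'fy': 469.7342249632801, 'cx': 254.27708092208803, 'cy': 195.62965630015205, 'rvec': array([ 2.13875133, -0.29105854,  0.15058508]), 'tvec': array([-0.37794346,  0.21328361,  1.22447085])}
top {'fx': 351.08148092775633, 'fy': 351.08148092775633, 'cx': 259.9982245545124, 'cy': 188.12357319154236, 'rvec': array([ 2.10523471, -2.13506632,  0.22023103]), 'tvec': array([0.13686232, 0.43525533, 1.05445546])}
wrist {'fx': 280.83209289652785, 'fy': 280.83209289652785, 'cx': 254.9522516833087, 'cy': 192.07735827780536, 'rvec': array([-2.40710154, -1.69599505, -0.19723278]), 'tvec': array([-0.62650934, -0.02384818,  0.38974884])}
{'time': 0.15, 'qpos': array([-1.26950549,  0.41783445, -0.01031508,  1.6140314 ,  0.00473666,
        1.11069804, -0.05297595]), 'joint_vel': array([-2.43992752e-05, -1.94578626e-03,  1.23461074e-03, -1.05814303e-03,
        8.80772521e-04,  1.68721908e-03,  2.23198474e-03]), 'effort': array([ 8.86638154e-04, -8.51531410e+01,  6.38537016e-01, -4.26139820e+01,
       -4.89564508e-02,  1.70416664e-02,  1.39507512e-05]), 'ee_pos': array([0.20999142, 0.58837767, 0.22397233]), 'tool_rot': array([[-9.41840138e-01,  3.36061167e-01, -2.16498431e-04],
       [ 3.36061219e-01,  9.41839691e-01, -9.23811989e-04],
       [-1.06550519e-04, -9.42839938e-04, -9.99999550e-01]]), 'force': array([0.09547711, 0.56377627, 0.33720931]), 'moment': array([-0.00692563, -0.06105873, -0.01575729]), 'opening': 0.09391643205690721}
```

View pics/a_side.png

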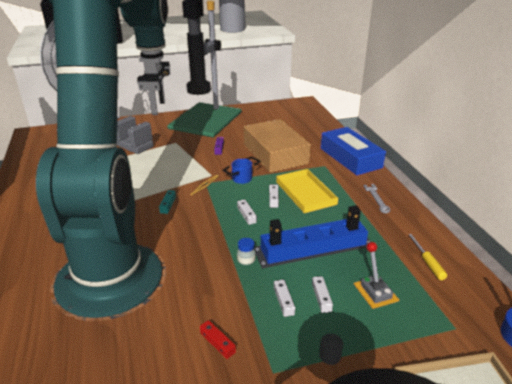

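View pics/a_top.png

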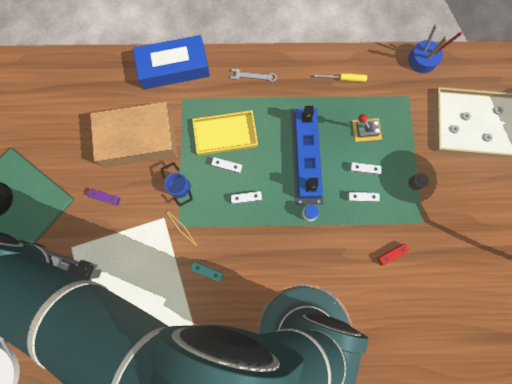

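View pics/a_wrist.png

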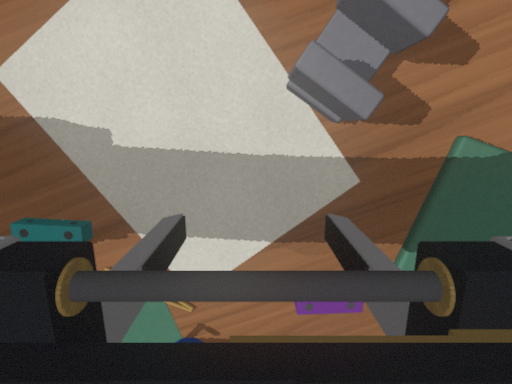

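The top view shows silver bars at about (226,165), (246,197), (365,168) and (364,197). Black bars stand in the two end slots of the fixture, at (308,113) and (312,184). The lever's red ball is at (364,119) and the weight at (418,181). I'll zoom in and measure next.

```bash
cat > h.py <<'E'
from rig import robot
import numpy as np, cv2
def K(ci): return np.array([[ci['fx'],0,ci['cx']],[0,ci['fy'],ci['cy']],[0,0,1.]])
def ray(ci,uv):
    R,_=cv2.Rodrigues(ci['rvec']); t=ci['tvec']
    d=R.T@np.linalg.inv(K(ci))@np.array([uv[0],uv[1],1.]); return -R.T@t,d
def cast(ci,uv,z):
    o,d=ray(ci,uv); return o+d*(z-o[2])/d[2]
def tri(ci1,uv1,ci2,uv2):
    o1,d1=ray(ci1,uv1);o2,d2=ray(ci2,uv2)
    s=np.linalg.lstsq(np.c_[d1,-d2],o2-o1,rcond=None)[0]
    a=o1+d1*s[0];b=o2+d2*s[1]; return (a+b)/2,np.linalg.norm(a-b)
def proj(ci,P):
    return cv2.projectPoints(np.array(P,float).reshape(-1,3),ci['rvec'],ci['tvec'],K(ci),None)[0].reshape(-1,2)
def save(n,im): cv2.imwrite(f"pics/{n}.png",im[:,:,::-1])
E
python3 - <<'E'
from h import *
t=cv2.imread("pics/a_top.png"); ci=robot.camera_info("top"); cs=robot.camera_info("side")
cv2.imwrite("pics/zt.png",cv2.resize(t[85:235,180:440],None,fx=3,fy=3,interpolation=cv2.INTER_CUBIC))
s=cv2.imread("pics/a_side.png")
cv2.imwrite("pics/zs.png",cv2.resize(s[160:370,200:460],None,fx=2.8,fy=2.8,interpolation=cv2.INTER_CUBIC))
for n,uv,z in [("sA",(226,165),.026),("sB",(246,197),.026),("sC",(365,168),.026),("sD",(364,197),.026),("fx1",(308,113),.1),("fx2",(312,184),.1),("ball",(364,119),.1),("iso",(368,128),.025),("weight",(418,181),.056),("tray",(224,132),.0),("jar",(311,213),.04),("matTL",(183,97),0),("matBR",(423,225),0)]:
    print(n,cast(ci,uv,z).round(3))
E
```

```text
sA [0.518 0.239 0.026]
sB [0.413 0.175 0.026]
sC [ 0.502 -0.208  0.026]
sD [ 0.407 -0.198  0.026]
fx1 [ 0.661 -0.021  0.1  ]
fx2 [ 0.436 -0.023  0.1  ]
ball [ 0.639 -0.193  0.1  ]
iso [ 0.638 -0.229  0.025]
weight [ 0.451 -0.361  0.056]
tray [0.64  0.248 0.   ]
jar [ 0.357 -0.026  0.04 ]
matTL [0.768 0.389 0.   ]
matBR [ 0.319 -0.388  0.   ]
```

View pics/zt.png

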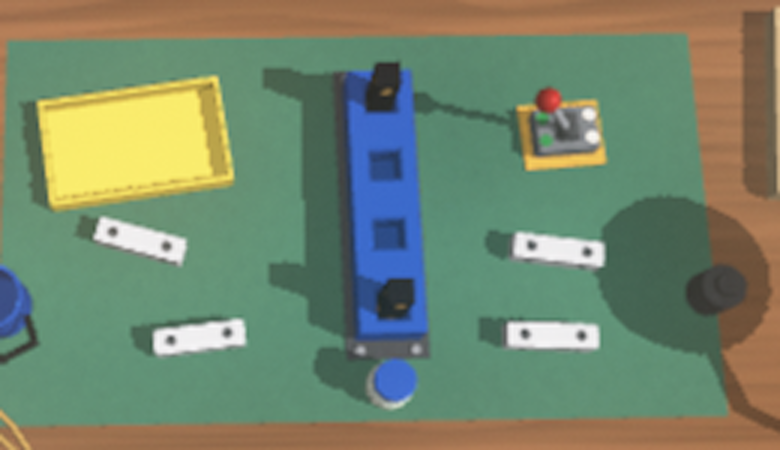

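View pics/zs.png

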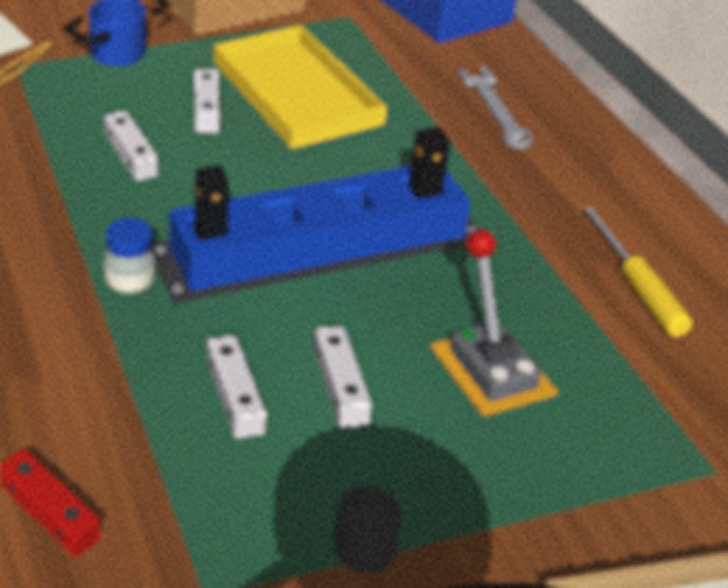

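Four silver bars are on the mat and two black bars are in the end slots, with the two inner slots empty. The lever leans to the green dots (+y), so off is towards -y. Next I'll check reachability and the wrist camera geometry.

```bash
cat >> h.py <<'E'
def Rdown(yaw):
    # jaw (tool y) at angle yaw in world; z down
    y=np.array([np.cos(yaw),np.sin(yaw),0]); z=np.array([0,0,-1.]); return np.c_[np.cross(y,z),y,z]
def Rz(z,y):
    z=np.array(z,float);z/=np.linalg.norm(z);y=np.array(y,float);y-=z*(z@y);y/=np.linalg.norm(y)
    return np.c_[np.cross(y,z),y,z]
E
python3 - <<'E'
from h import *
ci=robot.camera_info("wrist");s=robot.get_state();R,_=cv2.Rodrigues(ci['rvec']);c=-R.T@ci['tvec']
T=s['tool_rot'];print("cam pos in tool",T.T@(c-s['ee_pos']),"\naxes in tool\n",(T.T@R.T).round(2))
bars={'A':(.518,.239,np.radians(100)),'B':(.413,.175,np.radians(85)),'C':(.502,-.208,np.radians(90)),'D':(.407,-.198,np.radians(90))}
# pick feasibility: u direction = +-axis, tilt a
for n,(x,y,ya) in bars.items():
  for sg in (1,-1):
    u=sg*np.array([np.cos(ya),np.sin(ya),0]); out=[]
    for a in (0,15,30,45):
      for fl in (1,-1):
        a_=np.radians(a); z=-np.sin(a_)*u+np.cos(a_)*np.array([0,0,-1])
        jaw=fl*np.cross([0,0,1],u)
        p=np.array([x,y,.024])+.024*u
        q=robot.ik(p,Rz(z,jaw)); q2=robot.ik(p+[0,0,.12],Rz(z,jaw)); out.append((a,fl,q is not None and q2 is not None))
    print(n,sg,[o[:2] for o in out if o[2]])
for k,x in enumerate((.661,.585,.51,.436)):
  for nm,d in (('+x',(1,0)),('-x',(-1,0)),('+y',(0,1)),('-y',(0,-1))):
    out=[]
    for a in (45,60,75,90):
      for fl in (1,-1):
        a_=np.radians(a); d3=np.array([*d,0.]); z=np.sin(a_)*d3-np.cos(a_)*np.array([0,0,1])
        jaw=fl*np.cross([0,0,1],d3); p=np.array([x,-.022,.088])
        if robot.ik(p,Rz(z,jaw)) is not None and robot.ik(p+[0,0,.09],Rz(z,jaw)) is not None: out.append((a,fl))
    print(x,nm,out)
print([robot.ik((x,y,.09),Rdown(w)) is not None for x,y in ((.661,-.02),(.436,-.02),(.64,.248),(.60,.2)) for w in (0,np.pi/2,np.pi,-np.pi/2)])
E
```

```text
cam pos in tool [ 0.06630609  0.00194986 -0.1603284 ] 
axes in tool
 [[-0.   -0.97 -0.23]
 [ 1.   -0.    0.  ]
 [-0.   -0.23  0.97]]
A 1 [(0, 1), (0, -1), (15, 1), (15, -1), (30, 1), (30, -1), (45, 1), (45, -1)]
A -1 [(0, 1), (0, -1), (15, 1), (15, -1), (30, 1), (30, -1), (45, 1), (45, -1)]
B 1 [(0, 1), (0, -1), (15, 1), (15, -1), (30, 1), (30, -1), (45, 1), (45, -1)]
B -1 [(0, 1), (0, -1), (15, 1), (15, -1), (30, 1), (30, -1), (45, 1), (45, -1)]
C 1 [(0, 1), (0, -1), (15, 1), (15, -1), (30, 1), (30, -1), (45, 1), (45, -1)]
C -1 [(0, 1), (0, -1), (15, 1), (15, -1), (30, 1), (30, -1), (45, 1), (45, -1)]
D 1 [(0, 1), (0, -1), (15, 1), (15, -1), (30, 1), (30, -1), (45, 1), (45, -1)]
D -1 [(0, 1), (0, -1), (15, 1), (15, -1), (30, 1), (30, -1), (45, 1), (45, -1)]
0.661 +x [(45, 1), (45, -1), (60, 1), (60, -1), (75, 1), (75, -1), (90, 1), (90, -1)]
0.661 -x []
0.661 +y [(45, 1), (45, -1), (60, 1), (60, -1), (75, 1), (75, -1), (90, 1), (90, -1)]
0.661 -y [(45, 1), (45, -1), (60, 1), (60, -1), (75, 1), (75, -1), (90, 1), (90, -1)]
0.585 +x [(45, 1), (45, -1), (60, 1), (60, -1), (75, 1), (75, -1), (90, 1), (90, -1)]
0.585 -x [(45, 1), (45, -1)]
0.585 +y [(45, 1), (45, -1), (60, 1), (60, -1), (75, 1), (75, -1), (90, 1), (90, -1)]
0.585 -y [(45, 1), (45, -1), (60, 1), (60, -1), (75, 1), (75, -1), (90, 1), (90, -1)]
0.51 +x [(45, 1), (45, -1)]
0.51 -x [(45, 1), (45, -1)]
0.51 +y [(45, 1), (45, -1), (60, 1), (60, -1), (75, 1), (75, -1), (90, 1), (90, -1)]
0.51 -y [(45, 1), (45, -1), (60, 1), (60, -1), (75, 1), (75, -1), (90, 1), (90, -1)]
0.436 +x []
0.436 -x [(45, 1), (45, -1), (60, 1), (60, -1)]
0.436 +y [(45, 1), (45, -1), (60, 1), (60, -1), (75, 1), (75, -1), (90, 1), (90, -1)]
0.436 -y [(45, 1), (45, -1), (60, 1), (60, -1), (75, 1), (75, -1), (90, 1), (90, -1)]
[True, True, True, True, True, True, True, True, True, True, True, True, True, True, True, True]
```

```bash
cat > p1.py <<'E'
from h import *
t=robot.get_state()['time']
robot.move_ptp((.484,-.02,.32),Rdown(-np.pi/2))
ci=robot.camera_info("wrist"); im=robot.grab_frame("wrist"); save("w1",im); np.savez("w1.npz",im=im,**ci)
im=robot.grab_frame("top"); save("t1",im); im=robot.grab_frame("side"); save("s1",im)
s=robot.get_state();print(s['time']-t,s['ee_pos'],s['qpos'])
E
python3 p1.py
```

```text
2.5500000000000003 [ 0.48407694 -0.01956712  0.31991826] [-0.83126876  0.09340669  0.87179372  1.84826633 -0.07547512  1.23414216
 -1.50636646]
```

View pics/w1.png

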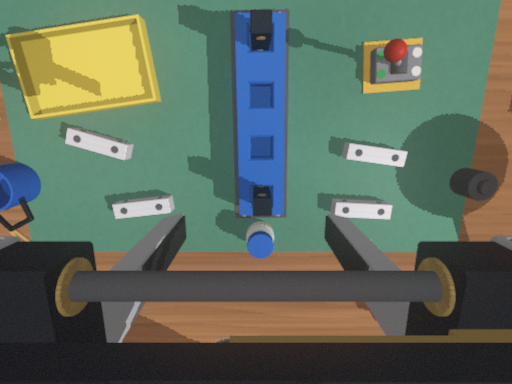

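View pics/s1.png

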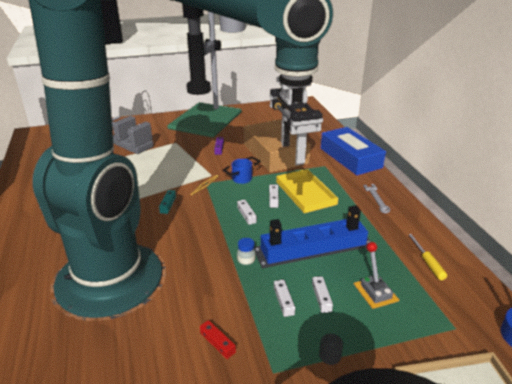

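The wrist view shows the two empty slots at (262,96) and (262,147), and black bars at (261,30) and (262,200). The ball is at (396,50), the weight at (474,184), and the silver bars at (98,142), (143,206), (375,155) and (362,209). I'll extract these numerically.

```bash
cat >> h.py <<'E'
def bars_in(im,ci,z=.026,roi_rows=240):
    """white (silver) blobs -> contour on plane z -> minAreaRect in world"""
    hsv=cv2.cvtColor(im,cv2.COLOR_RGB2HSV); m=((hsv[...,1]<60)&(hsv[...,2]>150)).astype(np.uint8)
    m[roi_rows:]=0
    m=cv2.morphologyEx(m,cv2.MORPH_CLOSE,np.ones((5,5)))
    out=[]
    for c in cv2.findContours(m,cv2.RETR_EXTERNAL,cv2.CHAIN_APPROX_NONE)[0]:
        if cv2.contourArea(c)<250: continue
        W=np.array([cast(ci,p,z)[:2] for p in c[:,0].astype(float)])
        r=cv2.minAreaRect((W*1000).astype(np.float32)); b=cv2.boxPoints(r)
        e=[b[1]-b[0],b[2]-b[1]]; L=e[0] if np.linalg.norm(e[0])>np.linalg.norm(e[1]) else e[1]
        yaw=np.arctan2(L[1],L[0])%np.pi
        out.append((np.array(r[0])/1000,yaw,sorted(np.array(r[1]).round(1)),c[:,0].mean(0).round()))
    return out
def rect(im,ci,lo,hi,z,rows=240):
    hsv=cv2.cvtColor(im,cv2.COLOR_RGB2HSV); m=cv2.inRange(hsv,lo,hi); m[rows:]=0
    m=cv2.morphologyEx(m,cv2.MORPH_CLOSE,np.ones((9,9)))
    c=max(cv2.findContours(m,cv2.RETR_EXTERNAL,cv2.CHAIN_APPROX_NONE)[0],key=cv2.contourArea)
    W=np.array([cast(ci,p,z)[:2] for p in c[:,0].astype(float)])
    return cv2.minAreaRect((W*1000).astype(np.float32)),cv2.minAreaRect(c)
E
python3 - <<'E'
from h import *
d=np.load("w1.npz"); im=d['im']; ci={k:d[k] for k in ('fx','fy','cx','cy','rvec','tvec')}
ci={k:(float(v) if v.ndim==0 else v) for k,v in ci.items()}
print("cam",ray(ci,(0,0))[0])
for n in ("w","t"):
    I=im if n=="w" else cv2.imread("pics/a_top.png")[:,:,::-1].copy(); c=ci if n=="w" else robot.camera_info("top")
    for z in (.026,):
        for b in bars_in(I,c,z): print(n,b)
    print(n,"tray",rect(I,c,(22,100,80),(35,255,255),.025))
    print(n,"fix",rect(I,c,(105,120,80),(125,255,255),.05))
    hsv=cv2.cvtColor(I,cv2.COLOR_RGB2HSV); m=((hsv[...,0]<6)|(hsv[...,0]>174))&(hsv[...,1]>150)&(hsv[...,2]>90)
    nl,_,st,ce=cv2.connectedComponentsWithStats(m.astype(np.uint8)); print([(tuple(ce[i].round(1)),st[i,4],cast(c,ce[i],.1045).round(3)) for i in range(1,nl) if st[i,4]>30])
cv2.imwrite("pics/zw.png",cv2.resize(im[0:240,220:440,::-1],None,fx=3,fy=2.5,interpolation=cv2.INTER_CUBIC))
a=cast(ci,(262,96),.05);print("slots",a,cast(ci,(262,147),.05))
print("wt",cast(ci,(484,187),.056),cast(ci,(260,245),.04))
E
```

```text
cam [ 0.5509638  -0.01726311  0.48019891]
w (array([ 0.41201819, -0.20010019]), np.float32(1.5229466), [np.float64(27.5), np.float64(96.6)], array([364., 210.]))
w (array([0.41607019, 0.16991338]), np.float32(1.7112694), [np.float64(28.6), np.float64(105.1)], array([143., 208.]))
w (array([ 0.50551846, -0.21332272]), np.float32(1.4336138), [np.float64(26.9), np.float64(96.0)], array([376., 155.]))
w (array([0.52148395, 0.23193672]), np.float32(1.3163104), [np.float64(29.5), np.float64(106.6)], array([ 99., 144.]))
w tray (((634.8402099609375, 239.9242706298828), (123.63929748535156, 208.3055419921875), 7.945930480957031), ((82.67412567138672, 67.60994720458984), (90.36558532714844, 143.6744842529297), 81.08507537841797))
w fix (((557.3466186523438, -25.346847534179688), (290.8368835449219, 71.03379821777344), 0.6482335925102234), ((260.0, 113.5), (203.0, 50.0), 90.0))
[((np.float64(395.6), np.float64(49.8)), np.int32(368), array([ 0.642, -0.19 ,  0.104]))]
t (array([0.31849911, 0.52327539]), np.float32(1.5564376), [np.float64(64.9), np.float64(221.1)], array([136., 233.]))
t (array([
[... 538 characters left out ...]
, 202.72109985351562), 8.003552436828613), ((224.33998107910156, 132.37998962402344), (37.33523941040039, 62.225399017333984), 81.8698959350586))
t fix (((871.8181762695312, 423.23577880859375), (154.91018676757812, 232.95571899414062), 11.533862113952637), ((170.5251922607422, 61.757110595703125), (41.913108825683594, 70.44770050048828), 79.2156982421875))
[((np.float64(362.5), np.float64(118.0)), np.int32(42), array([ 0.641, -0.187,  0.105])), ((np.float64(393.2), np.float64(254.1)), np.int32(275), array([ 0.228, -0.245,  0.105]))]
slots [ 0.59332066 -0.02757048  0.05      ] [ 0.5197907  -0.02809087  0.05      ]
wt [ 0.45946892 -0.37150351  0.056     ] [ 0.35555988 -0.02612904  0.04      ]
```

View pics/zw.png

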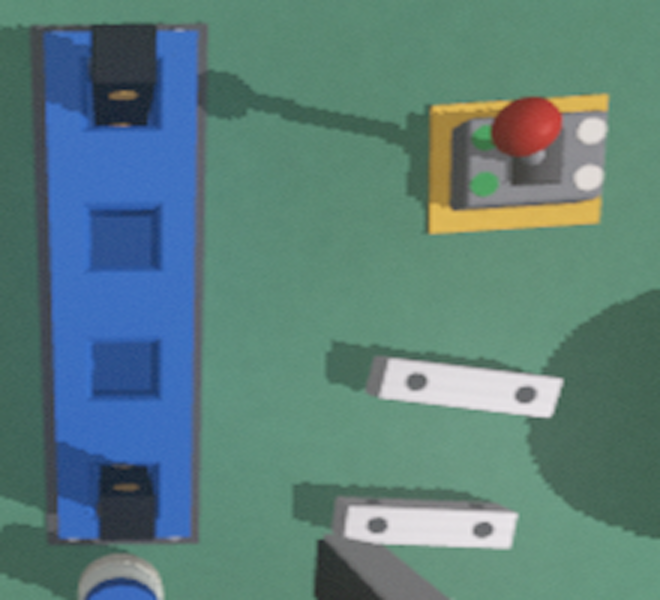

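```bash
cat > p2.py <<'E'
from h import *
t=robot.get_state()['time']
robot.gripper_to(0.0)
R=Rdown(0)
robot.move_ptp((.640,-.135,.24),R)
robot.move_linear((.640,-.135,.100),.2)
f0=robot.get_state()['force']
r=robot.move_linear((.648,-.288,.100),.1,threshold=35)
s=robot.get_state(); print(r,s['ee_pos'],s['force']-f0)
robot.move_linear(s['ee_pos']+[0,.02,0],.1)
robot.move_linear(np.array(s['ee_pos'])+[0,.03,.15],.25)
im=robot.grab_frame("top"); save("t2",im); im=robot.grab_frame("side"); save("s2",im)
print(robot.get_state()['time'],robot.get_state()['time']-t)
I=cv2.imread("pics/s2.png"); cv2.imwrite("pics/zs2.png",cv2.resize(I[160:370,200:460],None,fx=2.8,fy=2.8,interpolation=cv2.INTER_CUBIC))
E
python3 p2.py
```

```text
True [ 0.64671113 -0.2625122   0.09951941] [-3.92613302 10.31229607 10.46994505]
9.0917 6.391699999999999
```

View pics/zs2.png

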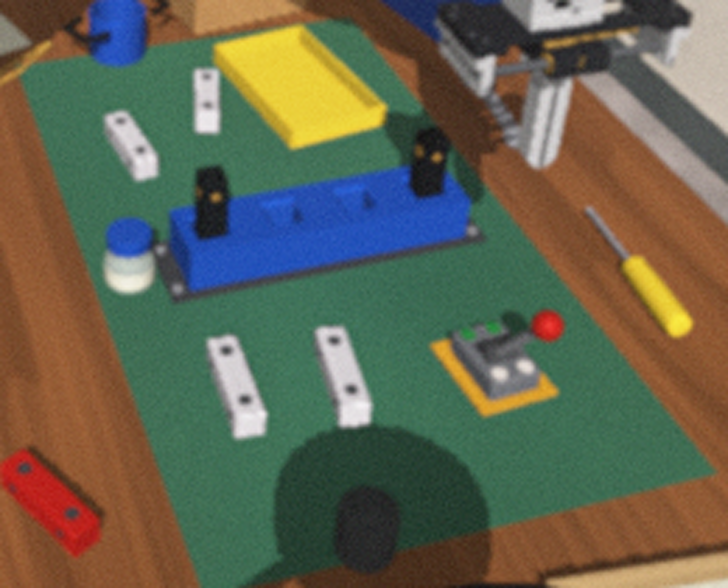

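```bash
python3 - <<'E'
from h import *
I=cv2.imread("pics/t2.png"); cv2.imwrite("pics/zt2.png",cv2.resize(I[85:235,180:440],None,fx=3,fy=3,interpolation=cv2.INTER_CUBIC))
ct=robot.camera_info("top"); cs=robot.camera_info("side"); uv=[]
for n in ("t2","s2"):
    h=cv2.cvtColor(cv2.imread(f"pics/{n}.png"),cv2.COLOR_BGR2HSV); m=((h[...,0]<6)|(h[...,0]>174))&(h[...,1]>150)&(h[...,2]>90)
    nl,_,st,ce=cv2.connectedComponentsWithStats(m.astype(np.uint8)); print(n,[(ce[i].round(1),st[i,4]) for i in range(1,nl) if st[i,4]>15])
    i=[i for i in range(1,nl) if 20<st[i,4]<150][0]; uv.append(ce[i])
print(tri(ct,uv[0],cs,uv[1]))
E
```

```text
t2 []Traceback (most recent call last):
  File "<stdin>", line 7, in <module>
IndexError: list index out of range
```

View pics/zt2.png

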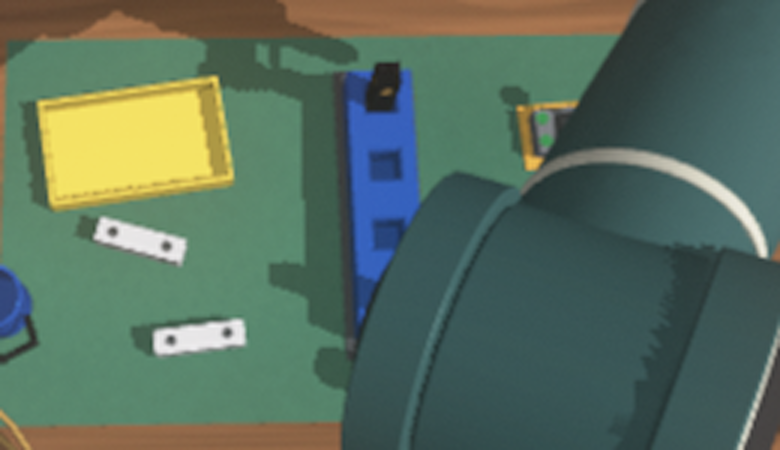

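```bash
python3 - <<'E'
from h import *
cs=robot.camera_info("side")
o,d=ray(cs,(395.7,276.4))
for x in (.63,.64,.65,.66): print((o+d*(x-o[0])/d[0]).round(3))
for th in (0,.1,.2,.4,.6,1.2):
    print(th,proj(cs,[.645+(.6-th)*.067*.1,-.246-.1*np.sin(.6-th),.022+.1*np.cos(.6-th)]).round(1))
print(robot.get_state()['qpos'])
E
```

```text
[ 0.63  -0.315  0.129]
[ 0.64  -0.302  0.115]
[ 0.65  -0.289  0.1  ]
[ 0.66  -0.276  0.086]
0 [[398.7 279.2]]
0.1 [[396.9 275. ]]
0.2 [[394.9 271. ]]
0.4 [[390.7 263.8]]
0.6 [[386.  257.8]]
1.2 [[372.2 248.8]]
[-0.09228186  0.57774245  0.60667245  1.42608018 -0.33761076  1.24847947
  0.54674138]
```

```bash
cat >> h.py <<'E'
def wsnap(name):
    ci=robot.camera_info("wrist"); im=robot.grab_frame("wrist"); save(name,im); np.savez(name+".npz",im=im,**ci); return im,ci
def wload(name):
    d=np.load(name+".npz"); return d['im'],{k:(float(d[k]) if d[k].ndim==0 else d[k]) for k in ('fx','fy','cx','cy','rvec','tvec')}
def redball(im):
    h=cv2.cvtColor(im,cv2.COLOR_RGB2HSV); m=((h[...,0]<6)|(h[...,0]>174))&(h[...,1]>150)&(h[...,2]>90)
    nl,_,st,ce=cv2.connectedComponentsWithStats(m.astype(np.uint8)); return [(ce[i],st[i,4]) for i in range(1,nl) if st[i,4]>15]
E
python3 - <<'E'
from h import *
robot.move_ptp((.56,-.13,.24),Rdown(-np.pi/2))
im,ci=wsnap("w3"); s=robot.grab_frame("side"); save("s3",s); t=robot.grab_frame("top"); save("t3",t)
b=redball(im); print(b,redball(s),redball(t))
cs=robot.camera_info("side")
for c,_ in redball(s): print(tri(ci,b[0][0],cs,c))
cv2.imwrite("pics/w3z.png",cv2.resize(im[:240,:,::-1],None,fx=1.5,fy=1.5))
for q in bars_in(im,ci): print(q)
E
```

```text
[(array([417.61985472, 104.41646489]), np.int32(413))] [(array([395.16304348, 275.94565217]), np.int32(92)), (array([217.68486739, 339.07956318]), np.int32(641))] [(array([393.04626335, 254.10676157]), np.int32(281))]
(array([ 0.64722884, -0.29142252,  0.10507113]), np.float64(0.0018104886890619241))
(array([ 0.43945631, -0.30420178,  0.04968035]), np.float64(0.4243874338810758))
(array([ 0.50552048, -0.20793866]), np.float32(1.6016315), [np.float64(40.7), np.float64(108.7)], array([310., 216.]))
(array([0.51526099, 0.19765288]), np.float32(1.5389105), [np.float64(34.0), np.float64(58.9)], array([ 19., 208.]))
(array([0.57068506, 0.17862607]), np.float32(1.7117096), [np.float64(24.9), np.float64(82.4)], array([ 24., 167.]))
(array([ 0.64205737, -0.23341202]), np.float32(1.6171557), [np.float64(46.6), np.float64(66.1)], array([330., 118.]))
(array([ 0.65916608, -0.24979231]), np.float32(1.6446409), [np.float64(17.5), np.float64(44.4)], array([351.,  99.]))
```

View pics/w3z.png

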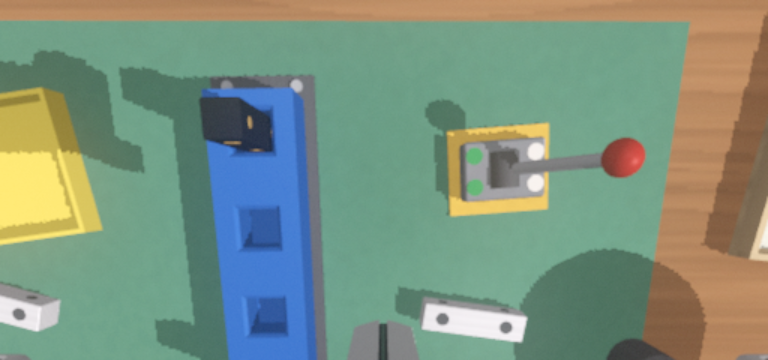

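```bash
python3 - <<'E'
from h import *
im,ci=wload("w3"); w1,c1=wload("w1"); cs=robot.camera_info("side"); ct=robot.camera_info("top")
a=cv2.imread("pics/a_side.png")[:,:,::-1].copy(); t=cv2.imread("pics/a_top.png")[:,:,::-1].copy()
print("on", tri(c1,redball(w1)[0][0],cs,redball(a)[0][0]), redball(a), tri(ct,redball(t)[0][0],cs,redball(a)[0][0]))
print("rim", [cast(ci,p,.0).round(3) for p in ((448/1.5,130/1.5),(549/1.5,123/1.5),(549/1.5,208/1.5),(449/1.5,215/1.5))])
print("blk", [cast(ci,p,.025).round(3) for p in ((470/1.5,142/1.5),(543/1.5,137/1.5),(543/1.5,196/1.5),(470/1.5,201/1.5))])
E
```

```text
on (array([ 0.6400302 , -0.18707295,  0.11022329]), np.float64(0.0014025418722613534)) [(array([371.43421053, 246.56578947]), np.int32(76)), (array([217.64551084, 339.10371517]), np.int32(646))] (array([ 0.63935957, -0.18606589,  0.10906214]), np.float64(0.0011411304225140036))
rim [array([ 0.678, -0.187,  0.   ]), array([ 0.684, -0.277,  0.   ]), array([ 0.61 , -0.284,  0.   ]), array([ 0.603, -0.191,  0.   ])]
blk [array([ 0.666, -0.202,  0.025]), array([ 0.67 , -0.264,  0.025]), array([ 0.621, -0.268,  0.025]), array([ 0.617, -0.205,  0.025])]
```

```bash
python3 - <<'E'
from h import *
R=Rdown(0)
robot.move_ptp((.645,-.225,.18),R)
robot.move_linear((.645,-.235,.102),.2)
r=robot.move_linear((.647,-.285,.102),.06,threshold=45)
s=robot.get_state(); print(r,s['ee_pos'],s['force'])
robot.move_linear(s['ee_pos']+[0,.02,0],.1)
robot.move_linear(s['ee_pos']+[0,.03,.12],.3)
robot.move_ptp((.56,-.13,.24),Rdown(-np.pi/2))
im,ci=wsnap("w4"); s=robot.grab_frame("side")
b=redball(im);print(tri(ci,b[0][0],robot.camera_info("side"),redball(s)[0][0]),robot.get_state()['time'])
E
```

```text
True [ 0.64693415 -0.26372065  0.10145136] [-2.54636245 10.74078281  7.94638578]
(array([ 0.64726612, -0.29137213,  0.10519371]), np.float64(0.0019677457986401483)) 15.725
```

The lever hit its stop at the same point on a second push and the ball did not move, so it is fully off. Next are the black bars.

```bash
cat > p3.py <<'E'
from h import *
im,ci=wload("w4")
print([cast(ci,p,.05).round(4) for p in ((260/1.5,227/1.5),(266/1.5,315/1.5))])
def black(x,y,tx,ty,nm):
    R=Rdown(-np.pi/2)
    robot.gripper_to(.07)
    robot.move_ptp((x,y,.17),R)
    robot.move_linear((x,y,.094),.2)
    robot.gripper_to(0); o=robot.get_state()['opening']
    robot.move_linear((x,y,.20),.2); o2=robot.get_state()['opening']
    robot.move_ptp((tx,ty,.19),R)
    r=robot.move_linear((tx,ty,.088),.2); r=robot.move_linear((tx,ty,.076),.03,threshold=6)
    s=robot.get_state(); print(nm,o,o2,s['opening'],r,s['ee_pos'],s['force'],s['time'])
    robot.gripper_to(.06); robot.move_linear((tx,ty,.19),.3)
black(.671,-.0255,.663,.197,"far")
S=robot.grab_frame("side"); save("s4",S)
I=cv2.resize(S[160:370,200:460,::-1],None,fx=2.8,fy=2.8); cv2.imwrite("pics/zs4.png",I)
E
python3 p3.py
```

```text
[array([ 0.596 , -0.0273,  0.05  ]), array([ 0.5203, -0.0275,  0.05  ])]
far 0.02619690682337762 0.025756187104564038 0.026072824996421686 False [0.66284447 0.19695282 0.07582588] [ 0.58278173 -0.2390097  -2.20834772] 21.65
```

View pics/zs4.png

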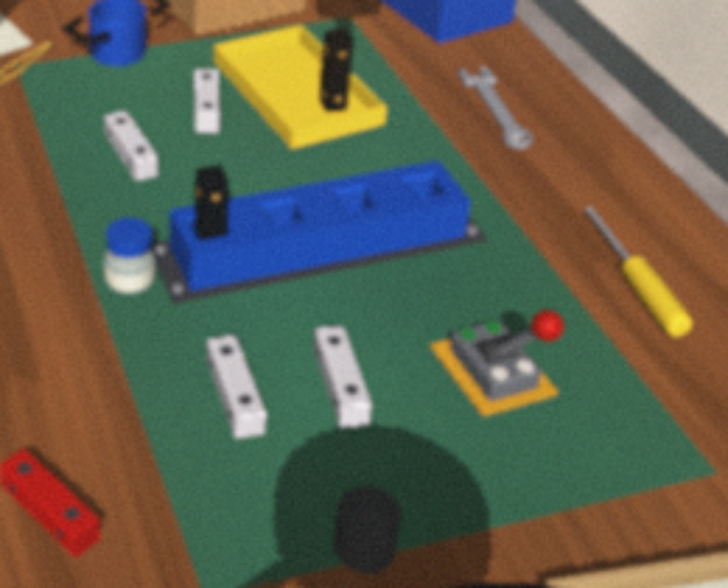

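The far black bar stands in the tray at about (336,70) in the zoomed side view, and the far slot is empty. Next is the near black bar.

```bash
sed -i 's/^black(.671.*$/black(.443,-.0275,.649,.290,"near")/; s/^S=robot.*$/robot.move_ptp((.484,-.02,.32),Rdown(-np.pi\/2)); wsnap("w5"); S=robot.grab_frame("side"); save("s5",S)/; s/zs4/zs5/' p3.py; python3 p3.py; python3 - <<'E'
from h import *
im,ci=wload("w5"); cv2.imwrite("pics/w5z.png",cv2.resize(im[:250,:,::-1],None,fx=1.5,fy=1.5))
cv2.imwrite("pics/w5f.png",cv2.resize(im[0:230,220:310,::-1],None,fx=4,fy=2.6,interpolation=cv2.INTER_CUBIC))
for b in bars_in(im,ci): print(b)
print(rect(im,ci,(105,120,80),(125,255,255),.05))
# dark slot interiors
h=cv2.cvtColor(im,cv2.COLOR_RGB2HSV); 
print([h[r,262].tolist() for r in (96,147,120,40,195)])
E
```

```text
[array([ 0.596 , -0.0273,  0.05  ]), array([ 0.5203, -0.0275,  0.05  ])]
near 0.025997038634180656 0.02595606490864647 0.025772926176353586 True [0.64995711 0.29026132 0.08135168] [ 1.91725524 -0.06141583  2.15086974] 28.9083
(array([ 0.41316098, -0.19992883]), np.float32(1.5712451), [np.float64(31.7), np.float64(97.3)], array([364., 210.]))
(array([0.41624786, 0.17000842]), np.float32(1.7281569), [np.float64(30.4), np.float64(105.9)], array([143., 208.]))
(array([ 0.50559338, -0.2134304 ]), np.float32(1.4448003), [np.float64(27.8), np.float64(96.5)], array([376., 155.]))
(array([0.52143036, 0.23184848]), np.float32(1.3234923), [np.float64(29.8), np.float64(106.9)], array([ 99., 144.]))
(array([ 0.64162854, -0.23387346]), np.float32(1.5716692), [np.float64(41.8), np.float64(68.0)], array([396.,  68.]))
(((557.610107421875, -25.331295013427734), (290.695068359375, 71.085205078125), 0.6046978831291199), ((259.5, 113.5), (203.0, 51.0), 90.0))
[[109, 171, 149], [109, 173, 146], [109, 170, 200], [108, 167, 150], [109, 171, 145]]
```

View pics/w5z.png

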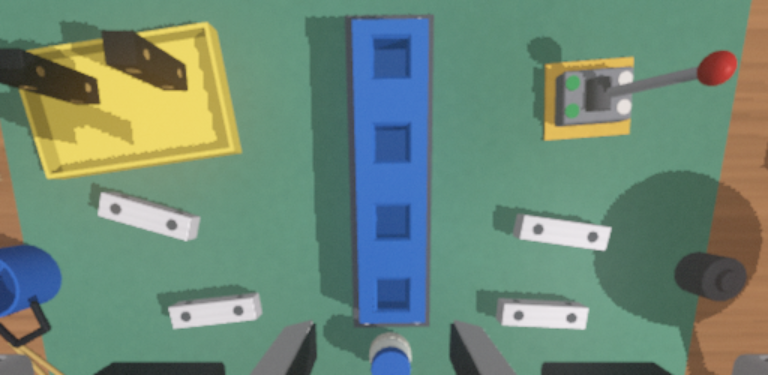

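View pics/w5f.png

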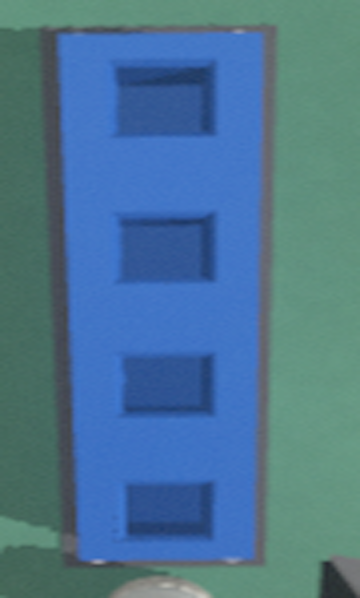

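```bash
python3 - <<'E'
from h import *
im,ci=wload("w5")
P=np.array([cast(ci,p,.05) for p in ((261.1,37.7),(261.4,95.4),(261.6,147.7),(262.1,196.2))]);print(P.round(4))
off=np.array([114,38,-38,-114])/1000
print("centre",P.mean(0),"fit",np.polyfit(off,P[:,0],1),np.polyfit(off,P[:,1],1))
E
cat > sv.py <<'E'
from h import *
UP=np.array([0,0,1.])
SL=lambda off:(.557+off,-.0265+.002*off)
def poses(x,y,yaw,off,fl,s=.024,zg=.024):
    u=np.array([np.cos(yaw),np.sin(yaw),0]); u=u if u[1]<0 else -u
    Rp=Rz(-u-UP,fl*np.cross(u,UP)); pp=np.array([x,y,0])+s*u; pp[2]=zg
    d=np.array([0,-1.,0]); Rq=Rz(d-UP,fl*np.cross(UP,-d))
    X,Y=SL(off); pq=np.array([X,Y,.064+s])-(zg-.013)*d
    return pp,Rp,pq,Rq
def run(x,y,yaw,off,nm):
    best=None; q0=robot.get_state()['qpos']
    for fl in (1,-1):
        pp,Rp,pq,Rq=poses(x,y,yaw,off,fl)
        q=robot.ik(pp,Rp)
        if q is None: continue
        c=np.abs(np.array(q)-q0).max(); 
        if best is None or c<best[0]: best=(c,fl)
    pp,Rp,pq,Rq=poses(x,y,yaw,off,best[1])
    robot.gripper_to(.055)
    robot.move_ptp(pp+[0,0,.10],Rp)
    hit=robot.move_linear(pp,.15,threshold=15)
    if hit: print("HIT on descent",robot.get_state()['ee_pos']); robot.move_linear(pp+[0,0,.1]); return False
    robot.gripper_to(0); o=robot.get_state()['opening']
    robot.move_linear(pp+[0,0,.17],.2); o2=robot.get_state()['opening']
    print(nm,"grip",o,o2)
    if o2<.02: return False
    robot.move_ptp(pq+[0,0,.12],Rq)
    S=robot.grab_frame("side"); save("h_"+nm,S)
    return pq,Rq
def insert(pq):
    robot.move_linear(pq+[0,0,.045],.15)
    f0=robot.get_state()['force']
    r=robot.move_linear(pq+[0,0,-.003],.06,threshold=15)
    s=robot.get_state(); print("ins",r,(s['ee_pos']-pq).round(4),(s['force']-f0).round(1),s['opening'],s['time'])
    return s['ee_pos'][2]-pq[2]
def release(pq,Rq):
    robot.gripper_to(.05)
    e=robot.get_state()['ee_pos']
    robot.move_linear(e-.09*Rq[:,2],.25)
E
cat > p5.py <<'E'
from sv import *
np.set_printoptions(suppress=True)
r=run(.5056,-.2134,1.44,.114,"C")
if r: np.savez("cur.npz",pq=r[0],Rq=r[1]); print(r[0],robot.get_state()['ee_pos'],robot.get_state()['time'])
E
python3 p5.py
```

```text
[[ 0.6709 -0.0258  0.05  ]
 [ 0.5945 -0.0267  0.05  ]
 [ 0.5191 -0.0275  0.05  ]
 [ 0.4432 -0.0287  0.05  ]]
centre [ 0.55692954 -0.02717005  0.05      ] fit [0.99789232 0.55692954] [ 0.01240805 -0.02717005]
C grip 0.025806714009072185 0.025669127493733887
[ 0.671    -0.015272  0.088   ] [ 0.67092299 -0.01550755  0.20784375] 39.6167
```

```bash
sed -i 's/-.0265+.002\*off/-.0268+.012*off/' sv.py; python3 - <<'E'
from h import *
I=cv2.imread("pics/h_C.png"); cv2.imwrite("pics/hz.png",cv2.resize(I[60:370,180:460],None,fx=2.4,fy=1.9))
E
```

```text
(no output)
```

View pics/hz.png

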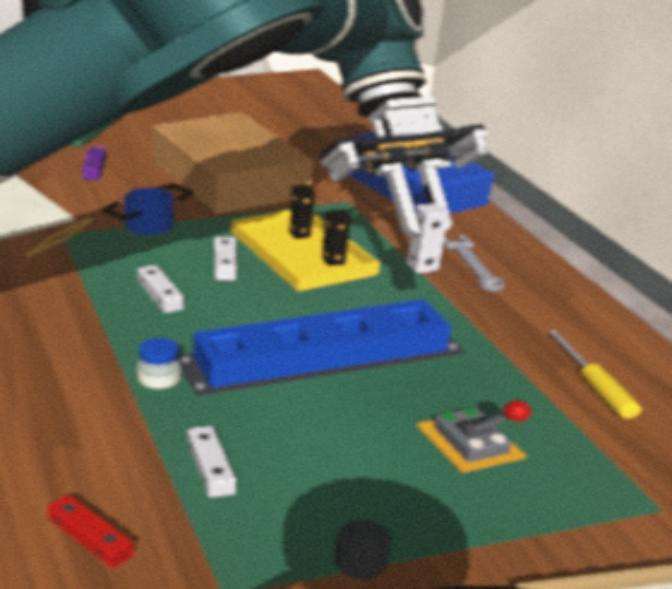

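The bar hangs upright in the gripper at about (428,240). I'll insert it.

```bash
cat > p6.py <<'E'
from sv import *
np.set_printoptions(suppress=True)
d=np.load("cur.npz"); h=insert(d['pq'])
if h<.006: release(d['pq'],d['Rq'])
S=robot.grab_frame("side"); save("s6",S); cv2.imwrite("pics/hz.png",cv2.resize(S[130:340,200:460,::-1],None,fx=2.8,fy=2.8))
print(robot.get_state()['time'])
E
python3 p6.py
```

```text
ins True [-0.0003 -0.0001 -0.0021] [-0.5  1.2  7.2] 0.025483865444062642 41.0167
42.1583
```

View pics/hz.png

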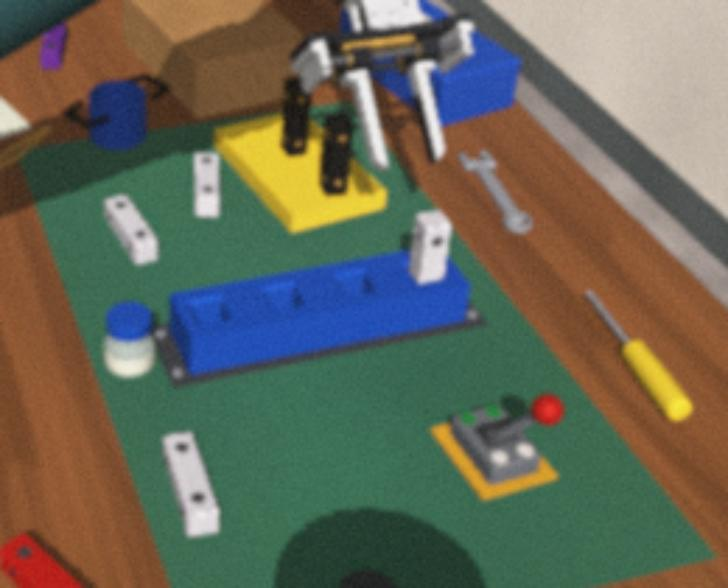

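The bar is home in slot 1. However, the remaining bar on the lever side, at (190,483), has been knocked aside, so I'll re-measure it.

```bash
python3 - <<'E'
from sv import *
robot.move_ptp((.40,-.12,.32),Rdown(-np.pi/2))
im,ci=wsnap("w7")
for b in bars_in(im,ci): print(b)
t=robot.grab_frame("top"); save("t7",t)
for b in bars_in(t,robot.camera_info("top"),roi_rows=260): 
    if 90<b[2][1]<120: print("top",b)
E
```

```text
(array([ 0.37069583, -0.20464305]), np.float32(1.5172056), [np.float64(30.3), np.float64(97.1)], array([307., 186.]))
(array([0.41611194, 0.16758833]), np.float32(1.6870314), [np.float64(27.4), np.float64(109.9)], array([ 78., 158.]))
(array([0.51848792, 0.22269772]), np.float32(1.3143466), [np.float64(28.7), np.float64(99.6)], array([31., 90.]))
(array([ 0.60527209, -0.48455045]), np.float32(3.0599558), [np.float64(37.2), np.float64(74.0)], array([502.,  30.]))
(array([ 0.62620746, -0.23745222]), np.float32(1.571101), [np.float64(32.2), np.float64(72.9)], array([337.,  11.]))
```

View pics/w7.png

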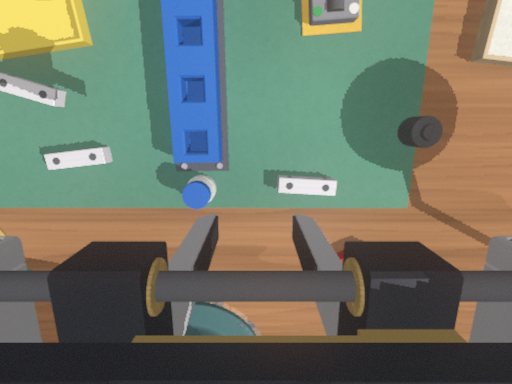

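```bash
cat > p8.py <<'E'
from sv import *
import sys
np.set_printoptions(suppress=True)
x,y,yaw,off=map(float,sys.argv[1:5]); nm=sys.argv[5]
r=run(x,y,yaw,off,nm)
if r:
    o=robot.get_state()['opening']
    I=cv2.imread(f"pics/h_{nm}.png"); cv2.imwrite("pics/hz.png",cv2.resize(I[60:370,180:460],None,fx=2.4,fy=1.9))
    np.savez("cur.npz",pq=r[0],Rq=r[1]); print(o,r[0],robot.get_state()['ee_pos'],robot.get_state()['time'])
E
python3 p8.py .3707 -.2046 1.517 .038 D
```

```text
D grip 0.025774341517495643 0.025540836967114646
0.025706828801281736 [ 0.595    -0.015344  0.088   ] [ 0.5949758  -0.01559001  0.20799119] 53.3
```

View pics/hz.png

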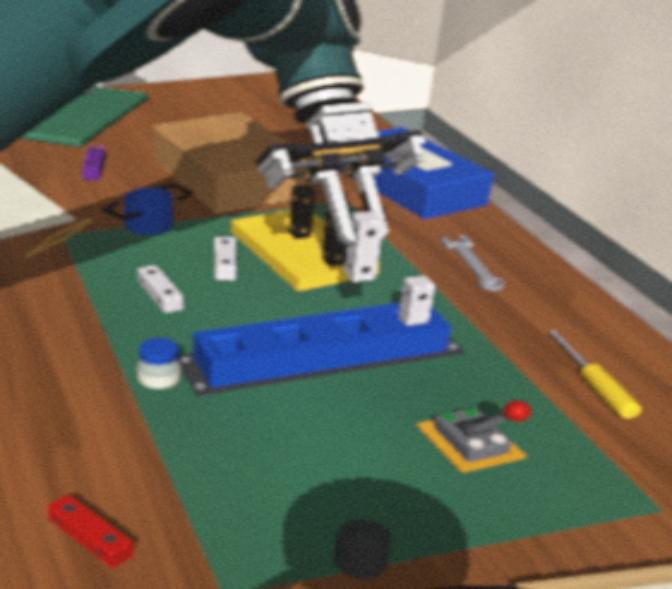

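The second bar is held upright at about (366,245). I'll insert it, then re-measure the two bars beside the tray.

```bash
python3 p6.py; python3 - <<'E'
from sv import *
robot.move_ptp((.42,.16,.32),Rdown(-np.pi/2))
im,ci=wsnap("w9")
for b in bars_in(im,ci): print(b)
print(robot.get_state()['time'])
E
```

```text
ins True [-0.0005  0.     -0.0018] [-0.7  2.1  7.2] 0.025833300727661507 54.6917
55.8333
(array([0.32954294, 0.50156409]), np.float32(1.5706332), [np.float64(66.3), np.float64(199.0)], array([ 61., 228.]))
(array([0.41534845, 0.17403511]), np.float32(1.6919982), [np.float64(27.2), np.float64(96.7)], array([248., 171.]))
(array([0.52223694, 0.23588672]), np.float32(1.2885739), [np.float64(27.0), np.float64(98.5)], array([206., 102.]))
(array([ 0.6164538 , -0.06870038]), np.float32(0.00011203538), [np.float64(32.1), np.float64(37.3)], array([412.,  34.]))
59.375
```

View pics/hz.png

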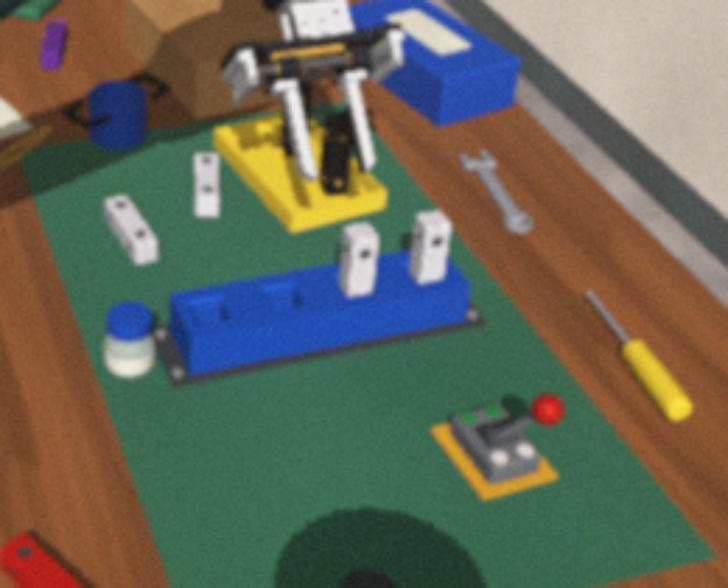

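View pics/w9.png

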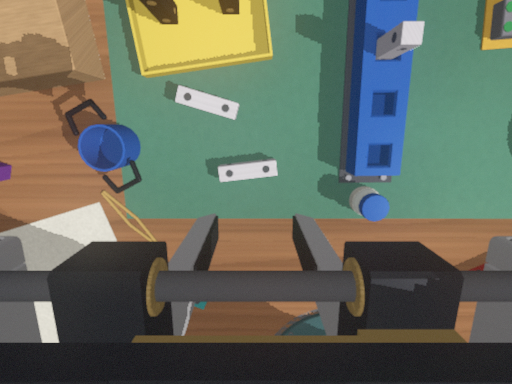

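Two silver bars are now home. The others are at (206,102) and (248,171) in the wrist view and have not moved. I'll take bar A next.

```bash
python3 p8.py .5222 .2359 1.2886 -.038 A
```

```text
A grip 0.025990232254655313 0.02577138247781274
0.025714223295447373 [ 0.519    -0.016256  0.088   ] [ 0.51895731 -0.01628369  0.20799303] 67.9667
```

View pics/hz.png

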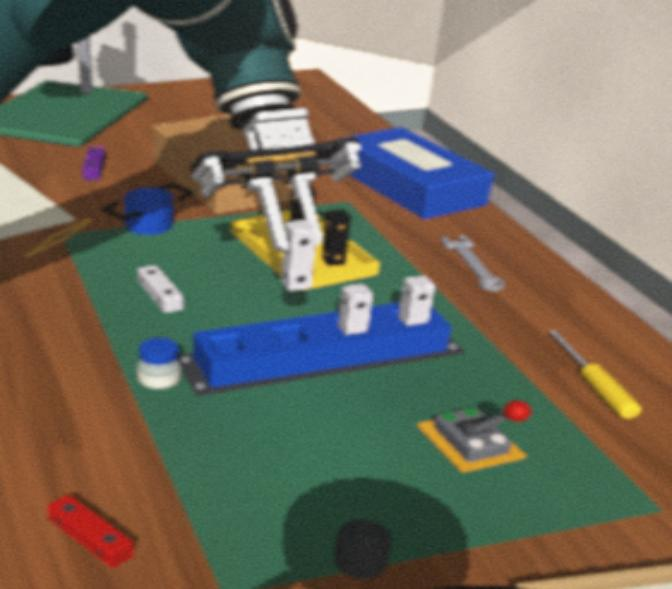

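Bar A is held upright at (299,255). I'll insert it and go on to bar B, which still lies in its place at (160,287).

```bash
python3 p6.py && cp pics/hz.png pics/hzA.png && python3 p8.py .4153 .174 1.692 -.114 B
```

```text
ins True [-0.0003  0.     -0.0013] [-0.7  1.3  5.8] 0.026180062306044395 69.35
70.4917
B grip 0.025768727760949225 0.025383792502518057
0.02583030168505917 [ 0.443    -0.017168  0.088   ] [ 0.44263867 -0.01748048  0.20762491] 76.4167
```

View pics/hzA.png

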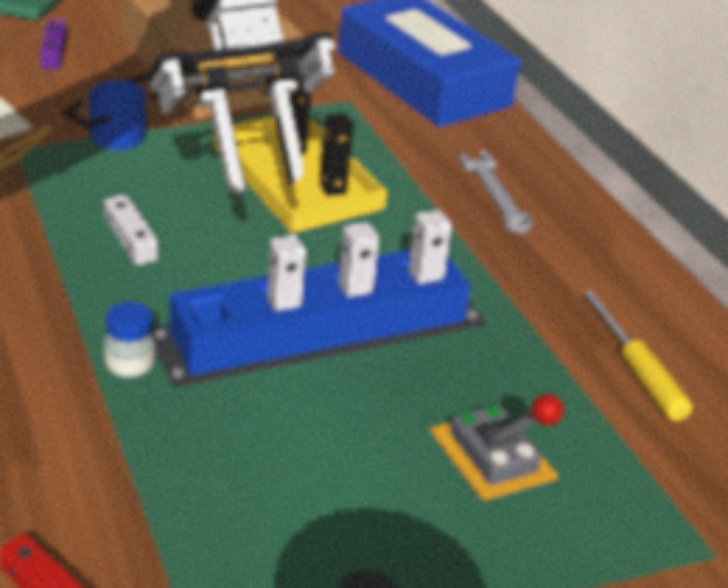

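View pics/hz.png

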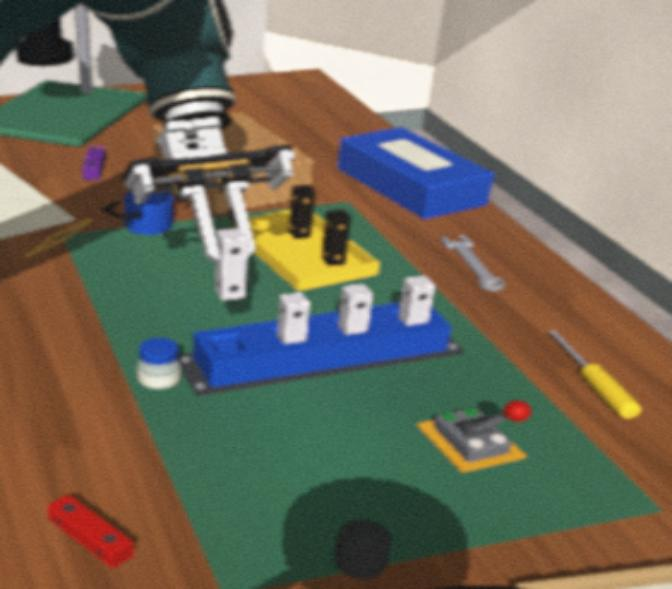

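Three silver bars are home and the fourth hangs upright at (232,265). I'll insert it, then check everything from above before moving the lever.

```bash
python3 p6.py; python3 - <<'E'
from sv import *
robot.move_ptp((.484,.02,.36),Rdown(-np.pi/2))
robot.pause(.3)
im,ci=wsnap("w10"); cs=robot.camera_info("side"); S=robot.grab_frame("side"); save("s10",S)
cv2.imwrite("pics/w10z.png",cv2.resize(im[:250,:,::-1],None,fx=1.5,fy=1.5))
# expected top-face / tray checks: project expected corners into side view
V=cv2.resize(S[130:340,200:460],None,fx=3,fy=2.8)
def dr(P,c):
    for p in proj(cs,P): cv2.circle(V,(int((p[0]+.5-200)*3),int((p[1]+.5-130)*2.8)),2,c,-1)
for o in (.114,.038,-.038,-.114):
    X,Y=SL(o); dr([(X+a*.013,Y+b*.013,.112) for a in(-1,1) for b in (-1,1)],(255,0,0))
T=np.array([.636,.244]);ax=np.array([np.cos(.139),np.sin(.139)]);ay=np.array([-ax[1],ax[0]])
dr([(*(T+a*.06*ax+b*.1*ay),.025) for a in(-1,1) for b in (-1,1)],(255,0,255))
for x,y in ((.663,.197),(.649,.29)): dr([(x+a*.013,y+b*.013,.100) for a in(-1,1) for b in (-1,1)],(0,255,255))
cv2.imwrite("pics/s10z.png",V[:,:,::-1]); print(redball(S),redball(im),robot.get_state()['time'])
b=redball(im);print(tri(ci,b[0][0],cs,redball(S)[0][0]))
E
```

```text
ins True [-0.0004 -0.     -0.0017] [0.6 1.3 6.2] 0.025887775465602253 77.8083
78.95
[(array([395.16129032, 275.90322581]), np.int32(93)), (array([217.53786708, 339.07882535]), np.int32(647))] [(array([485.3245614 ,  52.30116959]), np.int32(342))] 80.3667
(array([ 0.6475778 , -0.29017057,  0.1040216 ]), np.float64(0.000908755068663016))
```

View pics/s10z.png

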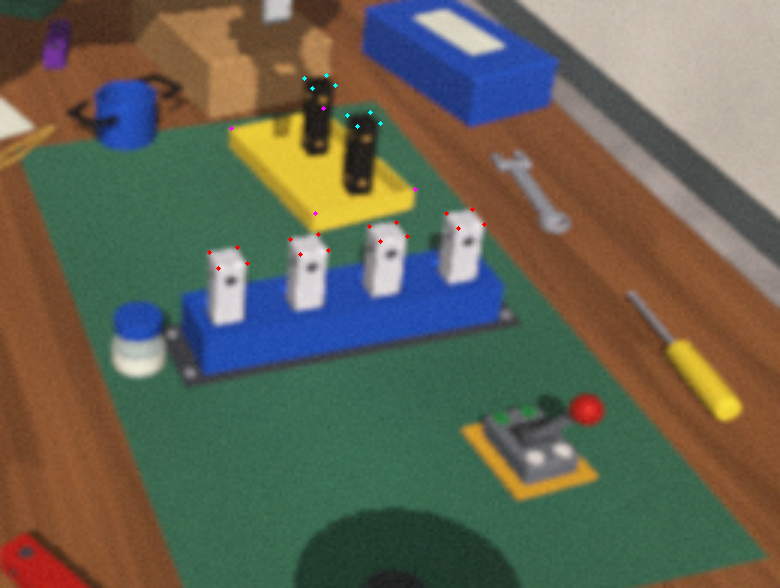

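View pics/w10z.png

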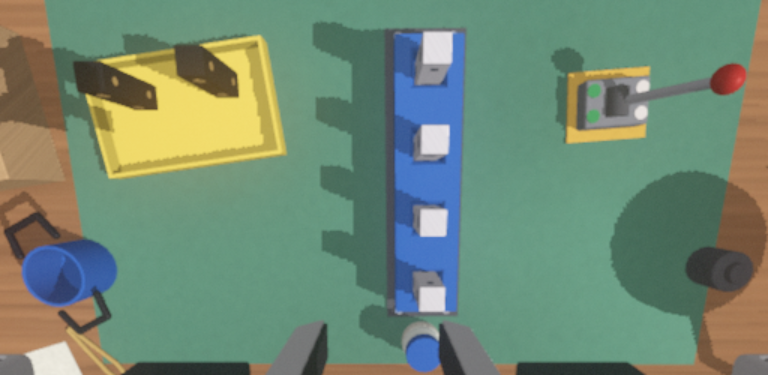

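All four silver bars stand home in their slots and both black bars stand upright in the tray. The drawn markers sit a uniform 2 px high everywhere, including on the tray, which is calibration. The ball is still off. Next I'll throw the lever back on.

```bash
python3 - <<'E'
from sv import *
R=Rdown(0)
robot.gripper_to(0)
robot.move_ptp((.55,-.25,.32),R)
robot.move_ptp((.649,-.342,.22),R)
robot.move_linear((.649,-.342,.102),.2)
for k in range(2):
    r=robot.move_linear((.640,-.195,.102),.08,threshold=35 if k==0 else 45)
    s=robot.get_state(); print(r,s['ee_pos'],s['force'])
    robot.move_linear(s['ee_pos']+[0,-.02,0],.1)
s=robot.get_state()
robot.move_linear(s['ee_pos']+[0,-.02,.13],.3)
robot.move_ptp((.50,-.05,.36),Rdown(-np.pi/2))
im,ci=wsnap("w11"); S=robot.grab_frame("side"); save("s11",S)
b=redball(im); print(tri(ci,b[0][0],robot.camera_info("side"),redball(S)[0][0]),robot.get_state()['time'])
cv2.imwrite("pics/s11z.png",cv2.resize(S[130:340,200:460,::-1],None,fx=2.8,fy=2.8))
cv2.imwrite("pics/w11z.png",cv2.resize(im[:250,:,::-1],None,fx=1.5,fy=1.5))
E
```

```text
True [ 0.64035654 -0.20560179  0.10224203] [ 0.46395337 -7.7939498   5.4175776 ]
True [ 0.63980237 -0.20486441  0.10219231] [-1.34126385 -9.38780538  7.6455553 ]
(array([ 0.63941749, -0.17760742,  0.10395312]), np.float64(0.0013568965383651407)) 89.1917
```

View pics/s11z.png

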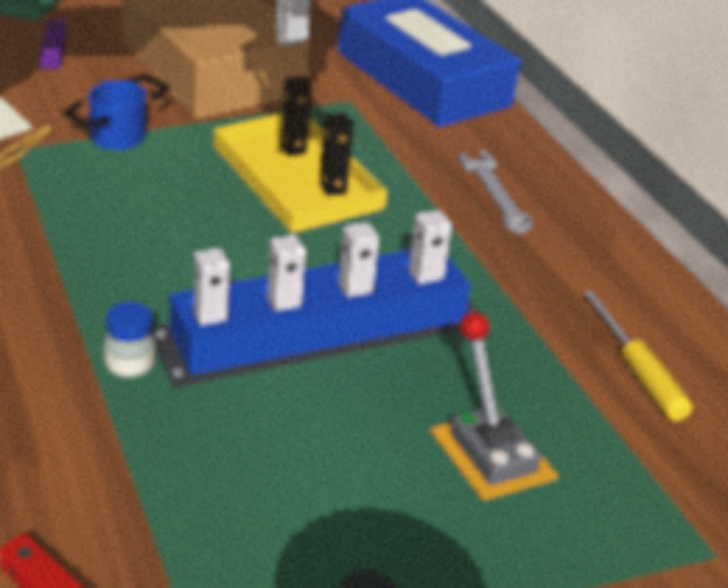

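View pics/w11z.png

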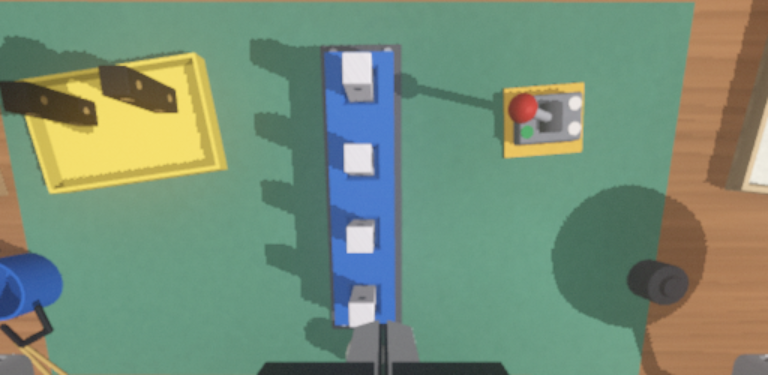

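The ball travelled 0.113 m, which is the full 1.2 rad, and it reached the stop twice. Every bar stands and the weight has not moved, so I'll hand in.

```bash
python3 -c "
from rig import robot
robot.sign_off(); print(robot.get_state()['time'])"
```

```text
the job is handed in; nothing more can be done
the job is handed in; nothing more can be done
```

The job is done and handed in at about 89 s of the 210 s allowed; sign-off gives no verdict.

- **Sequence:** I threw the isolator lever off and pushed it a second time to confirm it was at its stop. I then stood both black bars in the yellow tray, stood all four silver bars in the four slots, and threw the lever back on.
- **Knocked bar:** One silver bar was knocked about 4 cm aside during the run. I found it in a picture, measured it again and picked it up from its new place.
- **Last checks:**
  - **Insertions:** All four silver bars seated within about 2 mm of the expected height.
  - **Bars:** The final side and wrist views showed the silver bars upright in their slots and both black bars upright in the tray.
  - **Lever:** The ball moved 113 mm between the two ends, which is full travel, and both pushes to on ended at the stop.
  - **Weight and arm:** In the pictures the weight looked to be where it started, and the arm was clear of everything.
- **Disagreements:**
  - **First lever measurement:** My first estimate of the on position gave only about 105 mm of travel. The second push to off and the final reading cleared that up.
  - **Side camera:** It read a steady 2 pixels off everywhere, which I put down to calibration.
  - **First black bar:** It did not trigger the contact stop when I set it down, but the pictures showed it standing properly.

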